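# Seat a coverslip in the leaning press

## Task

Mount the coverslip: first tighten the press's brass foot-clamp thumbscrew clockwise until it is fully home, then press the blue-capped spring plunger all the way down to its stop, hold it there for about a second and let it spring back up. Press firmly but never ram or force it, because the glass cracks, and leave the oil bottle, the mouse and the slide box where they stand.

Things in the scene. Friction and masses are not known exactly. Their poses are not given: they have to be found in the camera images.
- press: Cream coverslip press, fixed. Origin: underside of its 200 x 130 x 12 mm base plate; z up, x towards its back post, y towards the ear with the thumbscrew (ear 12 mm thick, out to y = 185 mm). The plunger's axis lies in the press's x-z plane, its top leaning 28 degrees (0.49 rad) from vertical towards -x: it is pressed along (sin 28, 0, -cos 28) in the press frame.
- lens (a point): Centre of the underside of the press's round magnifier (112 mm across, 10 mm thick, 300 mm over the bench, carried by a 12 mm post at press x = 104 mm). It hangs above and behind the blue cap and is in the way of a vertical tool there; along the plunger's own leaning axis the way is free. Axes as the press.
- guide_top (a point): On the plunger's axis, centre of the top of its steel guide sleeve (26 mm diameter, 139 mm over the bench); axes as the press. The blue cap (flat round top, 32 mm diameter, square to the leaning axis) is above it along the axis, locked on its rod at a height that varies: with the plunger up its top is 37 to 49 mm from this point along the axis, not reported.
- plunger (a joint): Travel of the spring plunger (m): 0 up, 0.014 at its stop; it springs back by itself. Its spring takes about 4 N to start and about 10 N at the stop; beyond that it is rigid. More than 40 N cracks the glass.
- rod: Steel rod of the plunger, 8 mm diameter, and the cap it carries (this pose does not tell the cap's height on it). Origin: on the axis, 90 mm below guide_top along the axis when the plunger is up; z points up along the leaning axis.
- screw_grip (a point): On the vertical axis of the brass thumbscrew at a good height to grip, 46 mm over the bench. The knurled head is a cylinder 29 mm in diameter, from 25 to 59 mm over the bench, standing free on the ear (top at 12 mm, a 36 mm washer up to 18 mm). Axes as the press.
- screw (a joint): Turn of the thumbscrew (rad): grows when turned clockwise seen from above, 4.0 when fully home, where it stops hard; it starts 1.6 to 2.6 rad short of that. It turns with about 0.04 N m, does not rise or sink, and stays where it is left.
- oil: Loose amber glass bottle with black cap, 36 mm diameter, 85 mm high, beside the press. Origin: centre of its underside. Leave alone.
- mouse: Loose black computer mouse, 105 x 60 x 32 mm. Origin: centre of its underside. Leave alone.
- slidebox: Loose green slide box, 85 x 100 x 26 mm. Origin: centre of its underside. Leave alone.

How it is judged:
On the way, in this order (a step that is already met when the one before it is completed fails the run):
1. the thumbscrew is turned fully home (within 0.12 rad of its stop) while the plunger is up (value of joint screw above 3.88 rad and value of joint plunger below 0.004 m), for 0.1 s.
2. the plunger is pressed down to its stop (within 1.2 mm) and held there for half a second (value of joint plunger above 0.0128 m), for 0.5 s.
At the end, for the whole second after the job is handed in: The thumbscrew is still home (within 0.15 rad of its stop), the plunger is back up (within 2 mm), and the bottle, mouse and slide box stand within 20 mm of where they started, the bottle upright (value of joint screw above 3.85 rad and value of joint plunger below 0.002 m and distance of each of oil, mouse, slidebox from where it was at the start of the episode below 0.02 m and angle between oil's own z axis and vertical below 0.2 rad); the robot touches nothing.
It fails at once if the plunger is rammed or forced: more than 40 N on it (contact force between anything else and rod above 40 N).
It fails at once if the oil bottle is knocked over or pushed away (angle between oil's own z axis and vertical above 0.5 rad or distance of oil from where it was at the start of the episode above 0.03 m).
It fails at once if the mouse or the slide box is pushed away (distance of any of mouse, slidebox from where it was at the start of the episode above 0.03 m).
It also fails if it takes over 54 s, if anything falls off the work surface, if the arm or the gripper's body presses on something with over 40 N, if the wrist force passes 120 N, or if a joint passes its speed limit or range.

## Robot

A 7-joint arm with a two-finger parallel gripper is mounted at the origin on the work surface. World frame = base frame: x ahead of the robot, y to its left, z up, the work surface at z = 0. Lengths are in m, angles in rad, forces in N, time in s.
With the tool pointing down it reaches from about 0.425 to 0.925 m from the base axis. Payload 6.8 kg.
Tool frame: the origin (TCP) lies midway between the tips of the shut fingers; the grasp point (between the pads) lies 19 mm behind it; z points along the fingers, y is the line along which they close (so a half turn about z gives the same grasp; the last joint's range is limited). The gripper opens to 85 mm and grips with 20 to 120 N. Pads are 22 mm wide; open, the fingers measure 114 mm over their backs; the gripper's body (76 mm by 85 mm) begins 54 mm behind the grasp point. The pads swing forward as they close: fully open they stand 13 mm farther back than shut.
Start: joints at [1.188, 0.477, 0.022, 1.555, -0.011, 1.109, -0.083], TCP at [0.183, -0.65, 0.231] pointing down, gripper open.
Joint ranges: [-2.96, 2.96], [-0.34, 2.1], [-1.41, 1.46], [0.24, 2.44], [-1.37, 4.51], [0.17, 1.92], [-2.96, 2.96]. Speed limits (rad/s): [2.39, 2.39, 3.14, 3.14, 3.14, 3.14, 3.14].

## Interface

Orientations are given as a unit quaternion [w, x, y, z].
In Python, from rig import arm gives the robot as it stands. The module is installed in compiled form; this text tells all that it offers.
- The arm moves only by the tool send_rows, never from a script. Its argument "motion" is a list of rows, each an object of numbers: "tx", "ty", "tz": the shift along the tool's x, y, z in cm; "ax", "ay", "az": the turn, a rotation vector about the tool's x, y, z in rad; "gripper": the opening, from 0 (shut) to 1 (fully open). In form: [{"tx": .., "ty": .., "tz": .., "ax": .., "ay": .., "az": .., "gripper": ..}, ...]. A call has 1 to 5 rows; each row is the pose to reach, as a shift and turn from the pose commanded when the call began, along the tool's axes at that moment; what a row does not reach only later rows make up. A row lasts 1/12 s, in which the tool goes at most 41.7 mm and 7.16 degrees, less where a joint would pass 70% of its speed; a pose out of reach is approached as far as the arm can. A call with a gripper value outside its range is refused whole. The fingers move at their own pace and stop on an object; "newtons" is the grip in N (left out, the last holds). Time passes only in rows, so rows that repeat a pose let the fingers close. It gives the time, the measured TCP pose, the force, the opening and the grip force at its end, in the units of the state.
- arm.read_state(): the state, without advancing time (a new reading comes with each control period).
- arm.grab_frame(name): name is "scene" or "top"; returns a dict with "image" (400x640x3 uint8, red, green, blue), "depth" (400x640 float32, m along the optical axis (not along the pixel's ray), 0 where there is no reading), "mtx" (3x3 intrinsics, pixels), "k1" (the pictures are not rectified: a ray, as slopes to the right and down, at radius r is drawn at 1 + k1 r^2 times it, then the intrinsics apply), "world_to_cam" (4x4, takes a point from world to camera coordinates). Camera axes: x right, y down, z forward; pixel columns grow to the right and rows downward; lengths in m; the calibration is good to about 2 mm. A picture is of the moment at which its call begins.
- arm.hand_in(): hands the job in; it is judged then, once.
The state is a dict: "clock": time; "joints": joint angles; "dq": joint speeds; "tau": joint torques, N m; "ee_pos": TCP position; "tool_rot": TCP orientation; "contact_force": force on the tool from outside, world axes, zero at the start; "torque": the same for the moment, N m; "gripper_width": finger opening in m; "grasp_force": force on a finger pad.
Only numpy, scipy, OpenCV 4.12 (cv2) and the standard library are available. Lean on these libraries where they do the work, as an engineer would, in place of code of your own. Each camera call takes 0.05 s, during which the arm holds its last target. There are 200 camera calls.

## Working session

There is one attempt and no reset: what is moved stays moved. The work goes in short steps, Python scripts to look and compute and a tool call to move; the robot and the scene stay as the last step left them, time stands still between calls to the robot, and variables do not carry over. Pictures are saved under pics/ and viewed, at most 10 in all, crops included, and the job is handed in when it is done.

Besides the shell and the picture viewer there is one more tool, called after "Emit:" in YAML: its name, and indented under it one key for each argument. send_rows: Moves the arm, as the interface text tells. Its arguments: {"type":"object","properties":{"motion":{"type":"array","items":{"type":"object","properties":{"tx":{"type":"number"},"ty":{"type":"number"},"tz":{"type":"number"},"ax":{"type":"number"},"ay":{"type":"number"},"az":{"type":"number"},"gripper":{"type":"number"}}}},"newtons":{"type":"number"}},"required":["motion"]}

```bash
mkdir -p pics; cat > h.py <<'E'
import numpy as np, cv2
from rig import arm
def grab(n):
    f=arm.grab_frame(n); np.savez(f'{n}.npz',**f); return f
def save(f,name,crop=None,s=1):
    im=f['image'][...,::-1]
    if crop: x0,y0,x1,y1=crop; im=im[y0:y1,x0:x1]
    im=cv2.resize(im,None,fx=s,fy=s,interpolation=cv2.INTER_CUBIC); cv2.imwrite(f'pics/{name}.png',im)
def ray(f,u,v):
    K=f['mtx'];d=np.array([(u-K[0,2])/K[0,0],(v-K[1,2])/K[1,1]]);k=float(f['k1']);s=d.copy()
    for _ in range(30): s=d/(1+k*(s@s))
    T=f['world_to_cam'];R=T[:3,:3];c=-R.T@T[:3,3]
    return c,R.T@np.array([s[0],s[1],1])   # depth-scaled dir
def atz(f,u,v,z):
    c,d=ray(f,u,v);return c+d*(z-c[2])/d[2]
def atd(f,u,v):
    c,d=ray(f,u,v);return c+d*f['depth'][int(round(v)),int(round(u))]
def tri(fa,pa,fb,pb):
    c1,d1=ray(fa,*pa);c2,d2=ray(fb,*pb)
    t=np.linalg.lstsq(np.c_[d1,-d2],c2-c1,rcond=None)[0]
    a=c1+t[0]*d1;b=c2+t[1]*d2;return (a+b)/2,np.linalg.norm(a-b)
def proj(f,p):
    T=f['world_to_cam'];q=T[:3,:3]@p+T[:3,3];s=q[:2]/q[2];s=s*(1+float(f['k1'])*(s@s));K=f['mtx'];return s*[K[0,0],K[1,1]]+K[:2,2]
E
python3 - <<'E'
from h import *
for n in('scene','top'):
    f=grab(n);save(f,n+'0',s=1.25);T=f['world_to_cam'];print(n,-T[:3,:3].T@T[:3,3],T[2,:3],f['mtx'][0,0],f['k1'])
print(arm.read_state())
E
```

```text
scene [1.23581397 0.02458348 0.57775069] [-0.85860051 -0.12351288 -0.49754369] 376.2144894814445 -0.017457011756544766
top [ 0.36557067 -0.04102869  1.25952142] [ 0.2034392   0.00377682 -0.9790803 ] 427.0440723278241 1.8965663976171495e-05
{'clock': 0.1, 'joints': array([ 1.18790277,  0.47773692,  0.02232974,  1.55634911, -0.0114895 ,
        1.10928696, -0.08307497]), 'dq': array([-0.00046424, -0.00081192, -0.00017881, -0.00454524,  0.0009937 ,
       -0.00134069,  0.00014076]), 'tau': array([ 4.47326587e-03, -5.97759748e+01,  1.61406722e+00, -2.81955385e+01,
        1.28859075e-02,  5.03716234e-03, -1.09596138e-05]), 'ee_pos': array([ 0.18301055, -0.64916596,  0.23041108]), 'tool_rot': array([-8.07543648e-04,  9.90571369e-01,  1.36995181e-01, -1.74301223e-04]), 'contact_force': array([0.08410951, 0.51262301, 0.89449727]), 'torque': array([-0.04430778,  0.03330437, -0.06509569]), 'grasp_force': 0.0, 'gripper_width': 0.08518573054440987}
```

View pics/scene0.png

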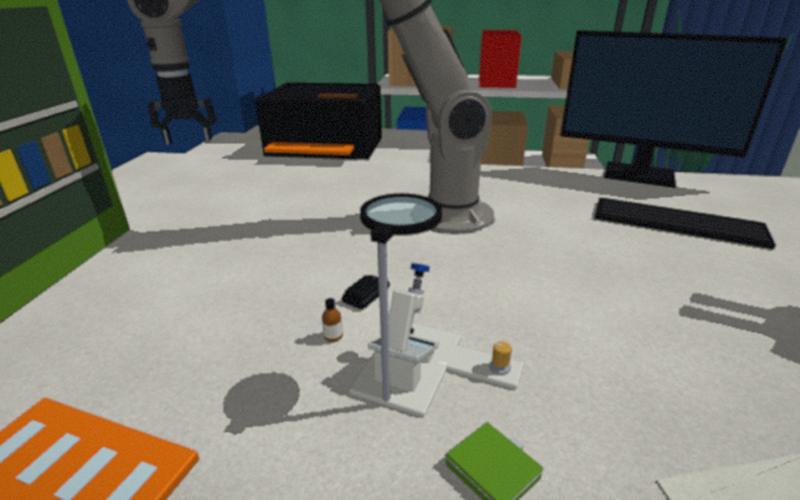

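View pics/top0.png

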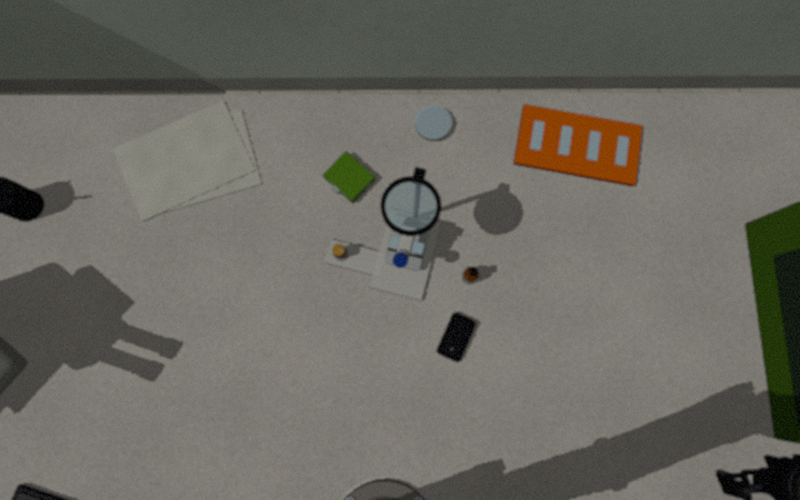

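The scene view shows the blue cap at (420,267), the screw at (502,355), the lens at (401,212) and the bottle at (332,322). The top view shows the screw at (339,250), the cap at (400,260), the lens at (411,206), the bottle at (471,274) and the mouse at (457,337). Next I'll look at enlarged crops.

```bash
python3 - <<'E'
from h import *
f=dict(np.load('scene.npz'));save(f,'sc1',(270,145,430,335),3.1)
g=dict(np.load('top.npz'));save(g,'tc1',(250,130,400,250),5)
E
```

```text
(no output)
```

View pics/sc1.png

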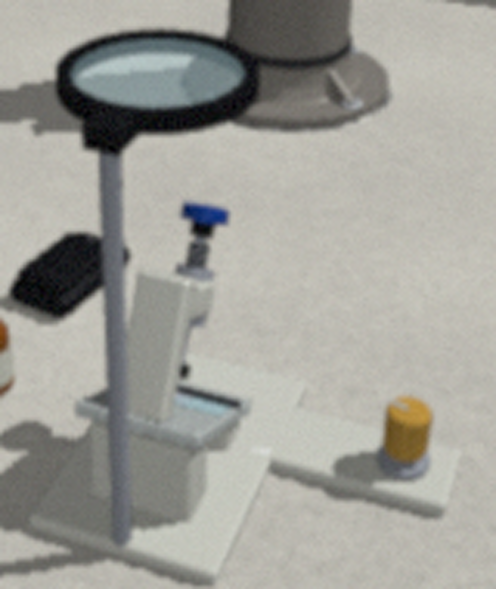

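View pics/tc1.png

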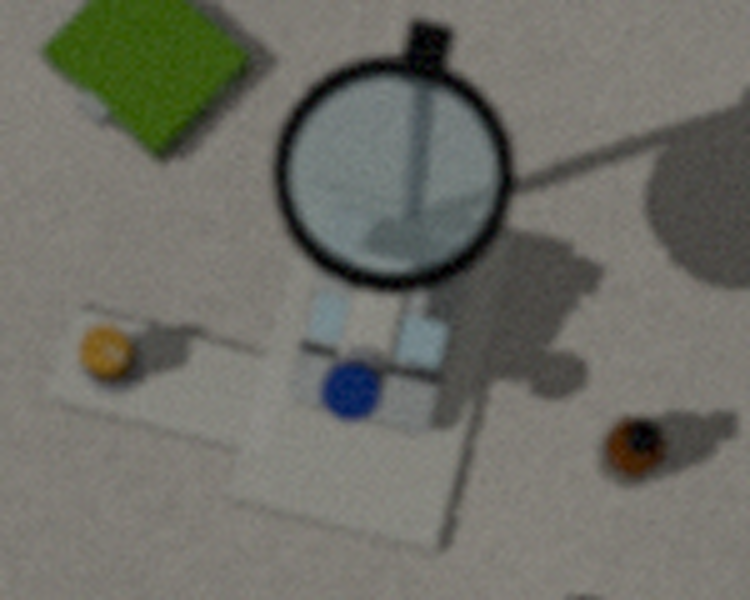

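The crops show the screw's top face at scene crop (409,405) and top crop (107,350), the cap at (205,212) and (352,389), and the lens at (158,80) and (394,172). The front corners of the base are at top crop (231,498) and (441,549).

```bash
python3 - <<'E'
from h import *
np.set_printoptions(precision=4,suppress=True)
f=dict(np.load('scene.npz'));g=dict(np.load('top.npz'))
S=lambda x,y:(270+(x+.5)/3.1-.5,145+(y+.5)/3.1-.5); T=lambda x,y:(250+(x+.5)/5-.5,130+(y+.5)/5-.5)
for n,a,b in(('screwtop',(409,406),(107,350)),('cap',(205,213),(352,389)),('lens',(158,80),(394,172)),('earNcorner',(441,508),(52,400)),('front/rightbase',(310,383),(231,498))):
    print(n,*tri(f,S(*a),g,T(*b)),'depthT',atd(g,*T(*b)),'depthS',atd(f,*S(*a)))
print('screw@59',atz(g,*T(107,350),.059),atz(f,*S(409,406),.059))
for q in((231,498),(441,549),(485,385),(52,400),(232,446)): print(q,atz(g,*T(*q),.012))
for q in((214,578),(35,523),(270,455),(441,508)): print('s',q,atz(f,*S(*q),.012))
# colour centroids
for h,n in((f,'s'),(g,'t')):
    hsv=cv2.cvtColor(h['image'],cv2.COLOR_RGB2HSV)
    for c,lo,hi in(('blue',(108,150,50),(125,255,255)),('brass',(12,130,80),(24,255,255))):
        m=cv2.inRange(hsv,lo,hi);N,L,st,ce=cv2.connectedComponentsWithStats(m)
        for i in range(1,N):
            if st[i,4]>25:
                d=h['depth'][L==i];P=np.array([atd(h,u,v) for v,u in zip(*np.where(L==i)) if h['depth'][v,u]>0])
                print(n,c,st[i],ce[i],np.median(P,0))
E
```

```text
screwtop [0.6239 0.1032 0.0609] 0.001943166941232178 depthT [0.6242 0.1024 0.0592] depthS [0.6216 0.1045 0.0591]
cap [ 0.5788 -0.0383  0.1728] 0.0007986728697900902 depthT [ 0.5773 -0.0388  0.1803] depthS [ 0.5906 -0.0368  0.1802]
lens [ 0.6558 -0.0582  0.3044] 0.0009455128607105536 depthT [ 0.6552 -0.0587  0.3067] depthS [ 0.6621 -0.0569  0.3073]
earNcorner [ 0.6133  0.1422 -0.0382] 0.010391906697043521 depthT [0.6056 0.1413 0.0038] depthS [0.6615 0.1283 0.009 ]
front/rightbase [0.5455 0.0365 0.0088] 0.006672582543158225 depthT [0.5451 0.033  0.0113] depthS [ 0.533   0.0401 -0.0012]
screw@59 [0.6243 0.1024 0.059 ] [0.6215 0.1045 0.059 ]
(231, 498) [0.545 0.033 0.012]
(441, 549) [ 0.5147 -0.0904  0.012 ]
(485, 385) [ 0.6127 -0.1176  0.012 ]
(52, 400) [0.604  0.1401 0.012 ]
(232, 446) [0.5761 0.0327 0.012 ]
s (214, 578) [ 0.7411 -0.0136  0.012 ]
s (35, 523) [ 0.7117 -0.1323  0.012 ]
s (270, 455) [0.6295 0.0144 0.012 ]
s (441, 508) [0.6646 0.1277 0.012 ]
s blue [  48    0   86  134 3056] [92.9552 61.6332] [-0.8224 -1.5909  0.2322]
s blue [ 69   0  20  21 111] [80.5495  7.6396] [-0.8239
[... 307 characters left out ...]
1.3127 -0.0338]
s blue [ 16 114  24  37 254] [ 27.126  131.9409] [ 0.4171 -0.8647  0.2595]
s blue [330 212  13   6  52] [335.9038 214.0962] [ 0.5902 -0.0365  0.178 ]
s brass [211 114  72  10 547] [247.2011 118.5082] [-0.3899 -0.5464  0.0549]
s brass [259 247  13  13 130] [264.9308 253.1923] [ 0.5815 -0.1962  0.0565]
s brass [395 274  14  19 204] [401.0343 283.5098] [0.6368 0.1042 0.0525]
s brass [   0  319  158   81 6550] [ 71.8597 364.7739] [ 0.8788 -0.4728  0.0203]
t blue [315 203  10  10  82] [319.8415 207.5732] [ 0.5769 -0.0387  0.1775]
t brass [ 412   85  101   62 3322] [462.4199 116.2002] [ 0.8917 -0.4793  0.0215]
t brass [267 196   9   9  57] [270.4386 199.807 ] [0.6243 0.1052 0.0592]
```

```bash
cat >> h.py <<'E'
from scipy.spatial.transform import Rotation as Rn
def rot(): 
    q=arm.read_state()['tool_rot'];return Rn.from_quat(np.r_[q[1:],q[0]])
def togo(p,R=None):
    s=arm.read_state();r=rot();t=100*r.inv().apply(np.array(p)-s['ee_pos'])
    print('t=',s['clock'],'shift cm',np.round(t,2),'turn',np.round((r.inv()*R).as_rotvec(),3) if R is not None else '','j',np.round(s['joints'],2),'F',np.round(s['contact_force'],1),'T',np.round(s['torque'],2))
E
python3 -c "
from h import *
togo([.42,-.2,.231])"
```

```text
t= 0.1 shift cm [ 35.  -36.8  -0. ] turn  j [ 1.19  0.48  0.02  1.56 -0.01  1.11 -0.08] F [0.1 0.5 0.9] T [-0.04  0.03 -0.07]
```

Emit:
send_rows:
  motion:
    - {"tx":2.4,"ty":-2.5}
    - {"tx":4.8,"ty":-5.0}
    - {"tx":7.2,"ty":-7.5}
    - {"tx":9.6,"ty":-10.0}
    - {"tx":12,"ty":-12.5}

```text
invalid input at $.motion[0]: expected keys tx, ty, tz, ax, ay, az, gripper
```

```bash
python3 -c "
from h import *
togo([.42,-.2,.231])"
```

```text
t= 0.1 shift cm [ 35.  -36.8  -0. ] turn  j [ 1.19  0.48  0.02  1.56 -0.01  1.11 -0.08] F [0.1 0.5 0.9] T [-0.04  0.03 -0.07]
```

All seven keys are required in each row.

Emit:
send_rows:
  motion:
    - {"tx":2.4,"ty":-2.5,"tz":0,"ax":0,"ay":0,"az":0,"gripper":1}
    - {"tx":4.8,"ty":-5,"tz":0,"ax":0,"ay":0,"az":0,"gripper":1}
    - {"tx":7.2,"ty":-7.5,"tz":0,"ax":0,"ay":0,"az":0,"gripper":1}
    - {"tx":9.6,"ty":-10,"tz":0,"ax":0,"ay":0,"az":0,"gripper":1}
    - {"tx":12,"ty":-12.5,"tz":0,"ax":0,"ay":0,"az":0,"gripper":1}

```text
clock: 0.52
ee_pos: [0.2651, -0.495, 0.2309]
tool_rot: [-0.0, 0.991, 0.137, -0.0]
contact_force: [2.3, -0.1, 0.4]
gripper_width: 0.0854
grasp_force: 0.0
```

```bash
python3 -c "
from h import *
togo([.42,-.2,.231])"
```

```text
t= 0.5167 shift cm [ 22.91 -24.2   -0.  ] turn  j [ 1.    0.29 -0.04  1.83  0.01  1.02 -0.34] F [ 2.3 -0.1  0.4] T [-0.02 -0.05 -0.03]
```

Emit:
send_rows:
  motion:
    - {"tx":2.4,"ty":-2.4,"tz":0,"ax":0,"ay":0,"az":-0.1,"gripper":1}
    - {"tx":4.8,"ty":-4.9,"tz":0,"ax":0,"ay":0,"az":-0.2,"gripper":1}
    - {"tx":7.2,"ty":-7.4,"tz":0,"ax":0,"ay":0,"az":-0.3,"gripper":1}
    - {"tx":9.6,"ty":-9.9,"tz":0,"ax":0,"ay":0,"az":-0.4,"gripper":1}
    - {"tx":12,"ty":-12.4,"tz":0,"ax":0,"ay":0,"az":-0.5,"gripper":1}

```text
clock: 0.93
ee_pos: [0.3468, -0.3432, 0.2311]
tool_rot: [-0.0, 0.925, 0.38, -0.0]
contact_force: [1.0, 0.2, 0.7]
gripper_width: 0.0854
grasp_force: 0.0
```

```bash
python3 -c "
from h import *
togo([.42,-.2,.231])"
```

```text
t= 0.9333 shift cm [ 1.527e+01 -5.040e+00  1.000e-02] turn  j [ 0.84  0.18 -0.21  1.98  0.05  0.99 -0.18] F [1.  0.2 0.7] T [ 0.02 -0.01  0.02]
```

Emit:
send_rows:
  motion:
    - {"tx":3,"ty":-1,"tz":0,"ax":0,"ay":0,"az":-0.12,"gripper":1}
    - {"tx":6,"ty":-2,"tz":0,"ax":0,"ay":0,"az":-0.24,"gripper":1}
    - {"tx":9,"ty":-3,"tz":0,"ax":0,"ay":0,"az":-0.36,"gripper":1}
    - {"tx":12,"ty":-4,"tz":0,"ax":0,"ay":0,"az":-0.48,"gripper":1}
    - {"tx":15,"ty":-5,"tz":0,"ax":0,"ay":0,"az":-0.6,"gripper":1}

```text
clock: 1.35
ee_pos: [0.419, -0.2027, 0.2312]
tool_rot: [-0.0, 0.771, 0.637, -0.0]
contact_force: [-0.1, -0.2, -0.6]
gripper_width: 0.0853
grasp_force: 0.0
```

```bash
python3 -c "
from h import *
togo([.46,.1,.2])"
```

```text
t= 1.35 shift cm [30.5  -1.69  3.12] turn  j [ 0.68  0.16 -0.4   2.02  0.07  0.98  0.05] F [-0.1 -0.2 -0.6] T [-0.05 -0.05  0.01]
```

Emit:
send_rows:
  motion:
    - {"tx":3,"ty":0,"tz":0,"ax":0,"ay":0,"az":-0.12,"gripper":1}
    - {"tx":6,"ty":-0.2,"tz":0,"ax":0,"ay":0,"az":-0.24,"gripper":1}
    - {"tx":9,"ty":-0.4,"tz":0,"ax":0,"ay":0,"az":-0.36,"gripper":1}
    - {"tx":12,"ty":-0.6,"tz":0,"ax":0,"ay":0,"az":-0.48,"gripper":1}
    - {"tx":15,"ty":-0.8,"tz":0,"ax":0,"ay":0,"az":-0.6,"gripper":1}

```text
clock: 1.77
ee_pos: [0.4398, -0.0542, 0.2311]
tool_rot: [-0.0, 0.548, 0.836, -0.0]
contact_force: [0.6, 0.2, -0.2]
gripper_width: 0.0854
grasp_force: 0.0
```

```bash
python3 -c "
from h import *
togo([.46,.1,.2])"
```

```text
t= 1.7667 shift cm [13.34  8.    3.11] turn  j [ 0.53  0.14 -0.59  2.05  0.09  0.98  0.3 ] F [ 0.6  0.2 -0.2] T [-0.   -0.05  0.02]
```

Emit:
send_rows:
  motion:
    - {"tx":2.7,"ty":1.6,"tz":0,"ax":0,"ay":0,"az":-0.12,"gripper":1}
    - {"tx":5.4,"ty":3.2,"tz":0,"ax":0,"ay":0,"az":-0.24,"gripper":1}
    - {"tx":8.1,"ty":4.8,"tz":0,"ax":0,"ay":0,"az":-0.36,"gripper":1}
    - {"tx":10.8,"ty":6.4,"tz":0,"ax":0,"ay":0,"az":-0.48,"gripper":1}
    - {"tx":13.3,"ty":8,"tz":0,"ax":0,"ay":0,"az":-0.6,"gripper":1}

```text
clock: 2.18
ee_pos: [0.4611, 0.0998, 0.2312]
tool_rot: [-0.0, 0.277, 0.961, -0.0]
contact_force: [0.4, -0.3, -0.7]
gripper_width: 0.0858
grasp_force: 0.0
```

```bash
python3 -c "
from h import *
togo([.6235,.1035,.2])"
```

```text
t= 2.1833 shift cm [-13.56   8.95   3.12] turn  j [ 0.34  0.22 -0.77  1.98  0.18  1.01  0.5 ] F [ 0.4 -0.3 -0.7] T [-0.03 -0.04  0.01]
```

Emit:
send_rows:
  motion:
    - {"tx":-2.7,"ty":1.8,"tz":0,"ax":0,"ay":0,"az":-0.12,"gripper":1}
    - {"tx":-5.4,"ty":3.6,"tz":0,"ax":0,"ay":0,"az":-0.24,"gripper":1}
    - {"tx":-8.1,"ty":5.4,"tz":0,"ax":0,"ay":0,"az":-0.36,"gripper":1}
    - {"tx":-10.8,"ty":7.2,"tz":0,"ax":0,"ay":0,"az":-0.48,"gripper":1}
    - {"tx":-13.5,"ty":9,"tz":0,"ax":0,"ay":0,"az":-0.6,"gripper":1}

```text
clock: 2.6
ee_pos: [0.6249, 0.1013, 0.2307]
tool_rot: [-0.0, -0.019, 1.0, -0.0]
contact_force: [0.4, 1.0, 0.3]
gripper_width: 0.0853
grasp_force: 0.0
```

Emit:
send_rows:
  motion:
    - {"tx":0,"ty":0,"tz":0,"ax":0,"ay":0,"az":-0.12,"gripper":1}
    - {"tx":0,"ty":0,"tz":0,"ax":0,"ay":0,"az":-0.24,"gripper":1}
    - {"tx":0,"ty":0,"tz":0,"ax":0,"ay":0,"az":-0.36,"gripper":1}
    - {"tx":0,"ty":0,"tz":0,"ax":0,"ay":0,"az":-0.48,"gripper":1}
    - {"tx":0,"ty":0,"tz":0,"ax":0,"ay":0,"az":-0.6,"gripper":1}

```text
clock: 3.02
ee_pos: [0.6235, 0.1014, 0.2307]
tool_rot: [-0.001, -0.314, 0.949, 0.0]
contact_force: [-0.2, 0.0, -0.5]
gripper_width: 0.0855
grasp_force: 0.0
```

```bash
python3 -c "
from h import *
togo([.6235,.1035,.027])
f=grab('scene');save(f,'sc2',(270,60,470,320),2.2)"
```

```text
t= 3.0167 shift cm [-0.15  0.16 20.37] turn  j [ 0.38  0.57 -0.92  1.62  0.48  1.2   1.57] F [-0.2  0.  -0.5] T [ 0.04 -0.    0.07]
```

View pics/sc2.png

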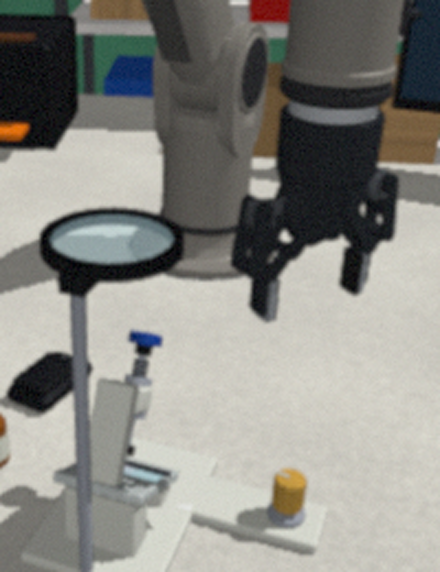

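The gripper is open and centred above the screw (crop 289,490), clear of the lens and the cap, so I'm descending.

Emit:
send_rows:
  motion:
    - {"tx":-0.1,"ty":0.1,"tz":3.2,"ax":0,"ay":0,"az":0,"gripper":1}
    - {"tx":-0.1,"ty":0.1,"tz":6.4,"ax":0,"ay":0,"az":0,"gripper":1}
    - {"tx":-0.1,"ty":0.1,"tz":9.6,"ax":0,"ay":0,"az":0,"gripper":1}
    - {"tx":-0.1,"ty":0.1,"tz":12.8,"ax":0,"ay":0,"az":0,"gripper":1}
    - {"tx":-0.1,"ty":0.1,"tz":15,"ax":0,"ay":0,"az":0,"gripper":1}

```text
clock: 3.48
ee_pos: [0.6223, 0.102, 0.0779]
tool_rot: [-0.002, -0.31, 0.951, -0.0]
contact_force: [-1.0, -0.3, 0.1]
gripper_width: 0.0855
grasp_force: 0.0
```

Emit:
send_rows:
  motion:
    - {"tx":0,"ty":0,"tz":1.3,"ax":0,"ay":0,"az":0,"gripper":1}
    - {"tx":0,"ty":0,"tz":2.6,"ax":0,"ay":0,"az":0,"gripper":1}
    - {"tx":0,"ty":0,"tz":3.9,"ax":0,"ay":0,"az":0,"gripper":1}
    - {"tx":0,"ty":0,"tz":5.2,"ax":0,"ay":0,"az":0,"gripper":1}
    - {"tx":0,"ty":0,"tz":5.2,"ax":0,"ay":0,"az":0,"gripper":1}

```text
clock: 3.9
ee_pos: [0.6229, 0.1025, 0.0272]
tool_rot: [-0.001, -0.311, 0.95, 0.0]
contact_force: [-0.5, -0.2, 0.1]
gripper_width: 0.0852
grasp_force: 0.0
```

```bash
python3 -c "
from h import *
togo([.6235,.1035,.027])"
```

```text
t= 3.9 shift cm [-0.11  0.04  0.02] turn  j [ 0.28  0.79 -0.77  1.76  0.69  0.89  1.4 ] F [-0.5 -0.2  0.1] T [-0.07  0.05 -0.02]
```

Emit:
send_rows:
  motion:
    - {"tx":0,"ty":0,"tz":0,"ax":0,"ay":0,"az":0,"gripper":0}
    - {"tx":0,"ty":0,"tz":0,"ax":0,"ay":0,"az":0,"gripper":0}
    - {"tx":0,"ty":0,"tz":0,"ax":0,"ay":0,"az":0,"gripper":0}
    - {"tx":0,"ty":0,"tz":0,"ax":0,"ay":0,"az":0,"gripper":0}
    - {"tx":0,"ty":0,"tz":0,"ax":0,"ay":0,"az":0,"gripper":0}
  newtons: 30

```text
clock: 4.32
ee_pos: [0.6236, 0.1044, 0.0304]
tool_rot: [0.0, -0.311, 0.95, 0.001]
contact_force: [0.0, -8.0, 7.3]
gripper_width: 0.0279
grasp_force: 29.5
```

Emit:
send_rows:
  motion:
    - {"tx":0,"ty":0,"tz":0,"ax":0,"ay":0,"az":0,"gripper":0}
    - {"tx":0,"ty":0,"tz":0,"ax":0,"ay":0,"az":0,"gripper":0}
    - {"tx":0,"ty":0,"tz":0,"ax":0,"ay":0,"az":0,"gripper":0}
    - {"tx":0,"ty":0,"tz":0,"ax":0,"ay":0,"az":0,"gripper":0}
    - {"tx":0,"ty":0,"tz":0,"ax":0,"ay":0,"az":0,"gripper":0}
  newtons: 30

```text
clock: 4.73
ee_pos: [0.6237, 0.1042, 0.0304]
tool_rot: [0.0, -0.312, 0.95, 0.0]
contact_force: [-3.0, 0.7, 4.9]
gripper_width: 0.028
grasp_force: 29.7
```

```bash
python3 -c "
from h import *
togo([.6235,.1035,.027])"
```

```text
t= 4.7333 shift cm [ 0.06 -0.05  0.34] turn  j [ 0.28  0.79 -0.77  1.76  0.69  0.89  1.4 ] F [-3.   0.7  4.9] T [0.31 0.65 0.  ]
```

Emit:
send_rows:
  motion:
    - {"tx":-0.1,"ty":0.1,"tz":-0.3,"ax":0,"ay":0,"az":0.1,"gripper":0}
    - {"tx":-0.1,"ty":0.1,"tz":-0.3,"ax":0,"ay":0,"az":0.2,"gripper":0}
    - {"tx":-0.1,"ty":0.1,"tz":-0.3,"ax":0,"ay":0,"az":0.3,"gripper":0}
    - {"tx":-0.1,"ty":0.1,"tz":-0.3,"ax":0,"ay":0,"az":0.4,"gripper":0}
    - {"tx":-0.1,"ty":0.1,"tz":-0.3,"ax":0,"ay":0,"az":0.5,"gripper":0}

```text
clock: 5.15
ee_pos: [0.6232, 0.1051, 0.0307]
tool_rot: [-0.001, -0.065, 0.998, 0.001]
contact_force: [3.2, 4.6, -15.4]
gripper_width: 0.0279
grasp_force: 34.0
```

```bash
python3 -c "
from h import *
togo([.6235,.1035,.027])"
```

```text
t= 5.15 shift cm [-0.01 -0.16  0.37] turn  j [ 0.21  0.75 -0.67  1.76  0.59  0.84  0.96] F [  3.2   4.6 -15.4] T [ 0.88 -0.66  0.03]
```

Emit:
send_rows:
  motion:
    - {"tx":0,"ty":0,"tz":0.2,"ax":0,"ay":0,"az":0.1,"gripper":0}
    - {"tx":0,"ty":0,"tz":0.2,"ax":0,"ay":0,"az":0.2,"gripper":0}
    - {"tx":0,"ty":0,"tz":0.2,"ax":0,"ay":0,"az":0.3,"gripper":0}
    - {"tx":0,"ty":0,"tz":0.2,"ax":0,"ay":0,"az":0.4,"gripper":0}
    - {"tx":0,"ty":0,"tz":0.2,"ax":0,"ay":0,"az":0.5,"gripper":0}

```text
clock: 5.57
ee_pos: [0.6234, 0.1061, 0.0305]
tool_rot: [-0.0, 0.184, 0.983, 0.001]
contact_force: [-1.6, 3.7, -1.9]
gripper_width: 0.0281
grasp_force: 35.4
```

Emit:
send_rows:
  motion:
    - {"tx":0,"ty":0,"tz":0,"ax":0,"ay":0,"az":0.1,"gripper":0}
    - {"tx":0,"ty":0,"tz":0,"ax":0,"ay":0,"az":0.2,"gripper":0}
    - {"tx":0,"ty":0,"tz":0,"ax":0,"ay":0,"az":0.3,"gripper":0}
    - {"tx":0,"ty":0,"tz":0,"ax":0,"ay":0,"az":0.4,"gripper":0}

```text
clock: 5.9
ee_pos: [0.6238, 0.1067, 0.0306]
tool_rot: [-0.0, 0.376, 0.927, 0.001]
contact_force: [-0.1, 4.4, -3.3]
gripper_width: 0.028
grasp_force: 35.2
```

```bash
python3 -c "
from h import *
togo([.6235,.1035,.027])"
```

```text
t= 5.9 shift cm [-0.2  -0.25  0.35] turn  j [ 0.07  0.69 -0.46  1.77  0.41  0.77  0.2 ] F [-0.1  4.4 -3.3] T [0.85 0.02 0.05]
```

Emit:
send_rows:
  motion:
    - {"tx":-0.1,"ty":-0.1,"tz":0,"ax":0,"ay":0,"az":0.1,"gripper":0}
    - {"tx":-0.1,"ty":-0.1,"tz":0,"ax":0,"ay":0,"az":0.2,"gripper":0}
    - {"tx":-0.1,"ty":-0.1,"tz":0,"ax":0,"ay":0,"az":0.3,"gripper":0}

```text
clock: 6.15
ee_pos: [0.6243, 0.107, 0.0306]
tool_rot: [-0.001, 0.509, 0.861, 0.003]
contact_force: [2.0, 8.2, -6.2]
gripper_width: 0.0277
grasp_force: 35.0
```

```bash
python3 -c "
from h import *
togo([.6235,.1045,.03])"
```

```text
t= 6.15 shift cm [-0.18 -0.19  0.06] turn  j [ 0.02  0.68 -0.39  1.78  0.35  0.75 -0.05] F [ 2.   8.2 -6.2] T [ 1.54 -0.33  0.05]
```

Emit:
send_rows:
  motion:
    - {"tx":0,"ty":0,"tz":0,"ax":0,"ay":0,"az":0.1,"gripper":0}
    - {"tx":0,"ty":0,"tz":0,"ax":0,"ay":0,"az":0.2,"gripper":0}

```text
clock: 6.32
ee_pos: [0.6246, 0.1072, 0.0306]
tool_rot: [-0.001, 0.593, 0.805, 0.003]
contact_force: [2.0, 8.1, -6.5]
gripper_width: 0.0279
grasp_force: 35.0
```

```bash
python3 -c "
from h import *
togo([.6235,.1045,.03])"
```

```text
t= 6.3167 shift cm [-0.22 -0.19  0.06] turn  j [-0.02  0.67 -0.34  1.78  0.31  0.74 -0.22] F [ 2.   8.1 -6.5] T [ 1.48 -0.63  0.1 ]
```

Emit:
send_rows:
  motion:
    - {"tx":0,"ty":0,"tz":0,"ax":0,"ay":0,"az":0.1,"gripper":0}
    - {"tx":0,"ty":0,"tz":0,"ax":0,"ay":0,"az":0.2,"gripper":0}

```text
clock: 6.48
ee_pos: [0.625, 0.1072, 0.0306]
tool_rot: [-0.001, 0.67, 0.742, 0.003]
contact_force: [5.5, 8.3, -8.3]
gripper_width: 0.0279
grasp_force: 34.9
```

```bash
python3 -c "
from h import *
togo([.6235,.1045,.03])"
```

```text
t= 6.4833 shift cm [-0.26 -0.18  0.06] turn  j [-0.05  0.66 -0.29  1.78  0.26  0.73 -0.38] F [ 5.5  8.3 -8.3] T [ 1.51 -0.79  0.07]
```

Emit:
send_rows:
  motion:
    - {"tx":0.1,"ty":0.1,"tz":0.1,"ax":0,"ay":0,"az":0.1,"gripper":0}
    - {"tx":0.1,"ty":0.1,"tz":0.1,"ax":0,"ay":0,"az":0.2,"gripper":0}

```text
clock: 6.65
ee_pos: [0.6253, 0.1062, 0.0304]
tool_rot: [-0.0, 0.741, 0.672, 0.001]
contact_force: [-1.8, -0.7, 5.5]
gripper_width: 0.0283
grasp_force: 36.0
```

```bash
python3 -c "
from h import *
togo([.6235,.1045,.03])"
```

```text
t= 6.65 shift cm [-0.19 -0.17  0.04] turn  j [-0.09  0.66 -0.24  1.78  0.22  0.72 -0.54] F [-1.8 -0.7  5.5] T [-0.15  0.42  0.61]
```

Emit:
send_rows:
  motion:
    - {"tx":0,"ty":0,"tz":0,"ax":0,"ay":0,"az":0.1,"gripper":0}
    - {"tx":0,"ty":0,"tz":0,"ax":0,"ay":0,"az":0.2,"gripper":0}

```text
clock: 6.82
ee_pos: [0.6247, 0.1035, 0.0304]
tool_rot: [0.0, 0.804, 0.594, -0.001]
contact_force: [-4.6, -5.4, 9.5]
gripper_width: 0.028
grasp_force: 36.5
```

```bash
python3 -c "
from h import *
togo([.6235,.1045,.03])"
```

```text
t= 6.8167 shift cm [ 0.06 -0.14  0.04] turn  j [-0.13  0.65 -0.19  1.79  0.18  0.72 -0.71] F [-4.6 -5.4  9.5] T [-1.03  1.19  0.67]
```

Emit:
send_rows:
  motion:
    - {"tx":0,"ty":0,"tz":0,"ax":0,"ay":0,"az":0.1,"gripper":0}
    - {"tx":0,"ty":0,"tz":0,"ax":0,"ay":0,"az":0.2,"gripper":0}

```text
clock: 6.98
ee_pos: [0.6243, 0.1035, 0.0302]
tool_rot: [0.0, 0.86, 0.51, -0.001]
contact_force: [-3.1, 1.3, 6.7]
gripper_width: 0.0282
grasp_force: 36.4
```

```bash
python3 -c "
from h import *
togo([.6235,.1045,.03])"
```

```text
t= 6.9833 shift cm [ 0.05 -0.12  0.02] turn  j [-0.16  0.65 -0.14  1.79  0.13  0.71 -0.87] F [-3.1  1.3  6.7] T [0.5  0.45 0.46]
```

The torque jumped from 0.07 to 0.6 N m and the fingers now slip, so the screw is at its hard stop. I'll let it rest, release it and rise.

Emit:
send_rows:
  motion:
    - {"tx":0,"ty":0,"tz":0,"ax":0,"ay":0,"az":0,"gripper":0}
    - {"tx":0,"ty":0,"tz":0,"ax":0,"ay":0,"az":0,"gripper":0}
    - {"tx":0,"ty":0,"tz":0,"ax":0,"ay":0,"az":0,"gripper":0.8}
    - {"tx":0,"ty":0,"tz":0,"ax":0,"ay":0,"az":0,"gripper":0.8}
    - {"tx":0,"ty":0,"tz":0,"ax":0,"ay":0,"az":0,"gripper":0.8}

```text
clock: 7.4
ee_pos: [0.6252, 0.1044, 0.0295]
tool_rot: [-0.0, 0.859, 0.512, 0.0]
contact_force: [-0.2, -0.1, 0.1]
gripper_width: 0.0633
grasp_force: 0.0
```

Emit:
send_rows:
  motion:
    - {"tx":0,"ty":0,"tz":0,"ax":0,"ay":0,"az":0,"gripper":0.8}
    - {"tx":0,"ty":0,"tz":-1,"ax":0,"ay":0,"az":0,"gripper":0.8}
    - {"tx":0,"ty":0,"tz":-3,"ax":0,"ay":0,"az":0,"gripper":0.8}
    - {"tx":0,"ty":0,"tz":-6,"ax":0,"ay":0,"az":0,"gripper":0.8}
    - {"tx":0,"ty":0,"tz":-9,"ax":0,"ay":0,"az":0,"gripper":0.8}

```text
clock: 7.82
ee_pos: [0.6244, 0.104, 0.1202]
tool_rot: [-0.0, 0.859, 0.512, -0.001]
contact_force: [0.6, 0.2, 1.1]
gripper_width: 0.0683
grasp_force: 0.0
```

```bash
cat >> h.py <<'E'
yaw=-.237
xp=np.array([np.cos(yaw),np.sin(yaw),0]);yp=np.array([-np.sin(yaw),np.cos(yaw),0])
d=np.sin(.4887)*xp-np.cos(.4887)*np.array([0,0,1])
RP=Rn.from_matrix(np.c_[np.cross(yp,d),yp,d])
CAP=np.array([.577,-.0385,.177])
E
python3 -c "
from h import *
togo([.5,.08,.28],RP)"
```

```text
t= 7.8167 shift cm [ -8.05  -9.82 -15.96] turn [-0.448 -0.344 -1.788] j [-0.15  0.53 -0.15  1.75  0.1   0.87 -0.84] F [0.6 0.2 1.1] T [-0.04 -0.    0.  ]
```

Emit:
send_rows:
  motion:
    - {"tx":-1,"ty":-1,"tz":-3,"ax":-0.026,"ay":-0.02,"az":-0.105,"gripper":0}
    - {"tx":-2.5,"ty":-3,"tz":-6,"ax":-0.052,"ay":-0.04,"az":-0.21,"gripper":0}
    - {"tx":-4,"ty":-5,"tz":-9,"ax":-0.078,"ay":-0.06,"az":-0.315,"gripper":0}
    - {"tx":-6,"ty":-7.5,"tz":-12,"ax":-0.104,"ay":-0.08,"az":-0.42,"gripper":0}
    - {"tx":-8,"ty":-9.8,"tz":-14.5,"ax":-0.13,"ay":-0.1,"az":-0.525,"gripper":0}

```text
clock: 8.23
ee_pos: [0.5001, 0.0808, 0.2666]
tool_rot: [0.082, 0.692, 0.717, -0.009]
contact_force: [-0.4, 0.1, 2.0]
gripper_width: 0.0079
grasp_force: 0.0
```

```bash
python3 -c "
from h import *
togo(CAP-.1*d,RP)"
```

```text
t= 8.2333 shift cm [-10.8    2.64   1.82] turn [-0.312 -0.242 -1.259] j [-0.15  0.14 -0.25  1.95  0.23  1.02 -0.49] F [-0.4  0.1  2. ] T [ 0.12  0.05 -0.06]
```

Emit:
send_rows:
  motion:
    - {"tx":-1,"ty":0.2,"tz":0.2,"ax":-0.027,"ay":-0.021,"az":-0.11,"gripper":0}
    - {"tx":-2,"ty":0.5,"tz":0.4,"ax":-0.054,"ay":-0.042,"az":-0.22,"gripper":0}
    - {"tx":-3,"ty":0.8,"tz":0.6,"ax":-0.081,"ay":-0.063,"az":-0.33,"gripper":0}
    - {"tx":-4,"ty":1,"tz":0.8,"ax":-0.108,"ay":-0.084,"az":-0.44,"gripper":0}
    - {"tx":-5,"ty":1.2,"tz":0.9,"ax":-0.135,"ay":-0.105,"az":-0.55,"gripper":0}

```text
clock: 8.65
ee_pos: [0.5148, 0.0299, 0.2639]
tool_rot: [0.159, 0.463, 0.872, -0.019]
contact_force: [-0.5, -0.1, -0.4]
gripper_width: 0.0
grasp_force: 0.0
```

```bash
python3 -c "
from h import *
togo(CAP-.1*d,RP)"
```

```text
t= 8.65 shift cm [-5.5  -1.91  1.33] turn [-0.177 -0.138 -0.708] j [-0.09  0.08 -0.26  2.06  0.38  0.86  0.01] F [-0.5 -0.1 -0.4] T [0.17 0.23 0.04]
```

Emit:
send_rows:
  motion:
    - {"tx":-0.8,"ty":-0.3,"tz":0.2,"ax":-0.027,"ay":-0.021,"az":-0.11,"gripper":0}
    - {"tx":-1.6,"ty":-0.6,"tz":0.4,"ax":-0.054,"ay":-0.042,"az":-0.22,"gripper":0}
    - {"tx":-2.4,"ty":-0.9,"tz":0.6,"ax":-0.081,"ay":-0.063,"az":-0.33,"gripper":0}
    - {"tx":-3.2,"ty":-1.1,"tz":0.8,"ax":-0.108,"ay":-0.084,"az":-0.44,"gripper":0}
    - {"tx":-4,"ty":-1.4,"tz":1,"ax":-0.135,"ay":-0.105,"az":-0.55,"gripper":0}

```text
clock: 9.07
ee_pos: [0.5267, -0.0118, 0.2646]
tool_rot: [0.223, 0.196, 0.954, -0.028]
contact_force: [-0.4, -0.1, 0.0]
gripper_width: -0.0002
grasp_force: 0.0
```

```bash
python3 -c "
from h import *
togo(CAP-.1*d,RP)"
```

```text
t= 9.0667 shift cm [-0.98 -1.26  0.35] turn [-0.042 -0.033 -0.158] j [-0.01  0.01 -0.24  2.17  0.43  0.62  0.61] F [-0.4 -0.1  0. ] T [0.15 0.47 0.03]
```

Emit:
send_rows:
  motion:
    - {"tx":-0.5,"ty":-0.6,"tz":0.2,"ax":-0.021,"ay":-0.016,"az":-0.08,"gripper":0}
    - {"tx":-1,"ty":-1.3,"tz":0.3,"ax":-0.042,"ay":-0.033,"az":-0.158,"gripper":0}
    - {"tx":-1,"ty":-1.3,"tz":0.3,"ax":-0.042,"ay":-0.033,"az":-0.158,"gripper":0}

```text
clock: 9.32
ee_pos: [0.5301, -0.0303, 0.2652]
tool_rot: [0.239, 0.118, 0.963, -0.029]
contact_force: [0.8, 0.1, -0.4]
gripper_width: 0.0001
grasp_force: 0.0
```

```bash
python3 -c "
from h import *
togo(CAP-.1*d,RP)
f=grab('scene');g=grab('top')
a=cv2.resize(f['image'][90:310,270:430],None,fx=2.7,fy=2.7)[:,:,::-1];b=cv2.resize(g['image'][110:250,240:350],None,fx=3.3,fy=3.3)[:,:,::-1]
o=np.zeros((594,800,3),np.uint8);o[:a.shape[0],:a.shape[1]]=a;o[:b.shape[0],435:435+b.shape[1]]=b;cv2.imwrite('pics/chk.png',o)"
```

```text
t= 9.3167 shift cm [-0.05  0.31  0.02] turn [-0.003 -0.002 -0.006] j [ 0.03 -0.   -0.21  2.19  0.38  0.53  0.86] F [ 0.8  0.1 -0.4] T [ 0.04  0.51 -0.04]
```

View pics/chk.png

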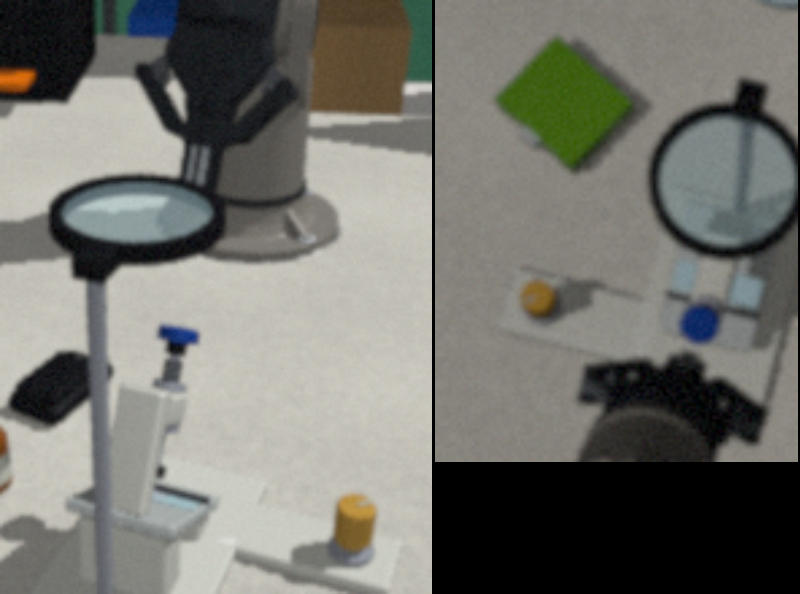

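The closed fingertips are on the plunger's axis, behind the cap (top part 700,323) and clear of the lens. The screw hasn't been disturbed. Now approaching.

Emit:
send_rows:
  motion:
    - {"tx":0,"ty":0.3,"tz":2,"ax":0,"ay":0,"az":0,"gripper":0}
    - {"tx":0,"ty":0.3,"tz":4.5,"ax":0,"ay":0,"az":0,"gripper":0}
    - {"tx":0,"ty":0.3,"tz":7,"ax":0,"ay":0,"az":0,"gripper":0}
    - {"tx":0,"ty":0.3,"tz":8.5,"ax":0,"ay":0,"az":0,"gripper":0}
    - {"tx":0,"ty":0.3,"tz":8.8,"ax":0,"ay":0,"az":0,"gripper":0}

```text
clock: 9.83
ee_pos: [0.5715, -0.0338, 0.1846]
tool_rot: [0.237, 0.118, 0.964, -0.028]
contact_force: [0.0, -0.4, -0.6]
gripper_width: 0.0
grasp_force: 0.0
```

```bash
echo "
def al():
    s=arm.read_state();togo(CAP,RP);print('axial F',round(-s['contact_force']@d,2),'along',np.round(1000*(s['ee_pos']-CAP)@d,2),'mm')" >> h.py; python3 -c "
from h import *
al()"
```

```text
t= 9.8333 shift cm [-0.22 -0.33  0.97] turn [-0.002 -0.006 -0.007] j [-0.01  0.19 -0.16  2.2   0.62  0.37  0.63] F [ 0.  -0.4 -0.6] T [0.17 0.45 0.01]
axial F -0.6 along -9.73 mm
```

Emit:
send_rows:
  motion:
    - {"tx":0,"ty":0,"tz":0.2,"ax":0,"ay":0,"az":0,"gripper":0}
    - {"tx":0,"ty":0,"tz":0.4,"ax":0,"ay":0,"az":0,"gripper":0}
    - {"tx":0,"ty":0,"tz":0.6,"ax":0,"ay":0,"az":0,"gripper":0}
    - {"tx":0,"ty":0,"tz":0.6,"ax":0,"ay":0,"az":0,"gripper":0}

```text
clock: 10.17
ee_pos: [0.5747, -0.0351, 0.1825]
tool_rot: [0.24, 0.118, 0.963, -0.028]
contact_force: [-0.1, 0.3, -0.1]
gripper_width: -0.0001
grasp_force: 0.0
```

```bash
python3 -c "
from h import *
al()"
```

```text
t= 10.1667 shift cm [-0.01 -0.28  0.63] turn [-0.    -0.001 -0.006] j [-0.01  0.19 -0.15  2.2   0.64  0.36  0.61] F [-0.1  0.3 -0.1] T [0.15 0.45 0.05]
axial F -0.03 along -6.32 mm
```

Emit:
send_rows:
  motion:
    - {"tx":0,"ty":-0.1,"tz":0.1,"ax":0,"ay":0,"az":0,"gripper":0}
    - {"tx":0,"ty":-0.2,"tz":0.2,"ax":0,"ay":0,"az":0,"gripper":0}
    - {"tx":0,"ty":-0.3,"tz":0.4,"ax":0,"ay":0,"az":0,"gripper":0}
    - {"tx":0,"ty":-0.3,"tz":0.4,"ax":0,"ay":0,"az":0,"gripper":0}

```text
clock: 10.5
ee_pos: [0.5754, -0.0391, 0.1781]
tool_rot: [0.239, 0.118, 0.963, -0.028]
contact_force: [-0.4, -0.3, -0.5]
gripper_width: -0.0
grasp_force: 0.0
```

```bash
python3 -c "
from h import *
al()"
```

```text
t= 10.5 shift cm [-0.07  0.1   0.16] turn [-0.001 -0.002 -0.007] j [-0.01  0.2  -0.15  2.2   0.65  0.35  0.61] F [-0.4 -0.3 -0.5] T [0.06 0.52 0.03]
axial F -0.28 along -1.64 mm
```

Emit:
send_rows:
  motion:
    - {"tx":0,"ty":0,"tz":0.1,"ax":0,"ay":0,"az":0,"gripper":0}
    - {"tx":0,"ty":0,"tz":0.3,"ax":0,"ay":0,"az":0,"gripper":0}
    - {"tx":0,"ty":0,"tz":0.3,"ax":0,"ay":0,"az":0,"gripper":0}

```text
clock: 10.75
ee_pos: [0.577, -0.039, 0.1756]
tool_rot: [0.239, 0.118, 0.963, -0.028]
contact_force: [-1.2, 0.7, 3.7]
gripper_width: -0.0003
grasp_force: 1.9
```

```bash
python3 -c "
from h import *
al()"
```

```text
t= 10.75 shift cm [-0.05  0.05 -0.13] turn [-0.001 -0.002 -0.006] j [-0.01  0.21 -0.14  2.2   0.66  0.34  0.6 ] F [-1.2  0.7  3.7] T [ 0.01  0.47 -0.03]
axial F 3.92 along 1.33 mm
```

Contact: 3.9 N at +1.3 mm, where I expected the cap. Pressing slowly.

Emit:
send_rows:
  motion:
    - {"tx":0,"ty":0,"tz":0.2,"ax":0,"ay":0,"az":0,"gripper":0}
    - {"tx":0,"ty":0,"tz":0.4,"ax":0,"ay":0,"az":0,"gripper":0}
    - {"tx":0,"ty":0,"tz":0.6,"ax":0,"ay":0,"az":0,"gripper":0}
    - {"tx":0,"ty":0,"tz":0.8,"ax":0,"ay":0,"az":0,"gripper":0}
    - {"tx":0,"ty":0,"tz":1,"ax":0,"ay":0,"az":0,"gripper":0}

```text
clock: 11.17
ee_pos: [0.5817, -0.0401, 0.167]
tool_rot: [0.239, 0.118, 0.963, -0.028]
contact_force: [-5.0, 0.4, 6.9]
gripper_width: 0.0005
grasp_force: 4.4
```

```bash
python3 -c "
from h import *
al()"
```

```text
t= 11.1667 shift cm [-0.03  0.04 -1.11] turn [-0.001 -0.002 -0.006] j [-0.02  0.23 -0.12  2.2   0.69  0.32  0.58] F [-5.   0.4  6.9] T [-0.09  0.56 -0.09]
axial F 8.36 along 11.15 mm
```

Emit:
send_rows:
  motion:
    - {"tx":0,"ty":0,"tz":0.1,"ax":0,"ay":0,"az":0,"gripper":0}
    - {"tx":0,"ty":0,"tz":0.2,"ax":0,"ay":0,"az":0,"gripper":0}
    - {"tx":0,"ty":0,"tz":0.3,"ax":0,"ay":0,"az":0,"gripper":0}
    - {"tx":0,"ty":0,"tz":0.3,"ax":0,"ay":0,"az":0,"gripper":0}

```text
clock: 11.5
ee_pos: [0.5832, -0.0403, 0.1648]
tool_rot: [0.24, 0.118, 0.963, -0.028]
contact_force: [-6.1, 1.1, 10.1]
gripper_width: -0.0001
grasp_force: 5.4
```

```bash
python3 -c "
from h import *
al()"
```

```text
t= 11.5 shift cm [ 0.    0.03 -1.38] turn [-0.001 -0.001 -0.006] j [-0.03  0.24 -0.12  2.2   0.69  0.32  0.57] F [-6.1  1.1 10.1] T [-0.08  0.71 -0.18]
axial F 11.84 along 13.82 mm
```

Emit:
send_rows:
  motion:
    - {"tx":0,"ty":0,"tz":0.1,"ax":0,"ay":0,"az":0,"gripper":0}
    - {"tx":0,"ty":0,"tz":0.1,"ax":0,"ay":0,"az":0,"gripper":0}

```text
clock: 11.67
ee_pos: [0.5841, -0.0402, 0.165]
tool_rot: [0.241, 0.118, 0.963, -0.028]
contact_force: [-12.2, 1.9, 20.1]
gripper_width: -0.0003
grasp_force: 11.5
```

```bash
python3 -c "
from h import *
al()"
```

```text
t= 11.6667 shift cm [ 0.08 -0.   -1.4 ] turn [-0.     0.001 -0.006] j [-0.03  0.24 -0.12  2.2   0.7   0.32  0.56] F [-12.2   1.9  20.1] T [-0.07  0.94 -0.15]
axial F 23.53 along 14.03 mm
```

Emit:
send_rows:
  motion:
    - {"tx":0,"ty":0,"tz":0.05,"ax":0,"ay":0,"az":0,"gripper":0}
    - {"tx":0,"ty":0,"tz":0.1,"ax":0,"ay":0,"az":0,"gripper":0}

```text
clock: 11.83
ee_pos: [0.5848, -0.0401, 0.165]
tool_rot: [0.241, 0.118, 0.963, -0.028]
contact_force: [-20.8, 3.2, 34.5]
gripper_width: -0.0001
grasp_force: 20.2
```

```bash
python3 -c "
from h import *
al()"
```

```text
t= 11.8333 shift cm [ 0.14 -0.03 -1.43] turn [ 0.     0.002 -0.006] j [-0.03  0.24 -0.12  2.2   0.7   0.31  0.56] F [-20.8   3.2  34.5] T [-0.15  1.19 -0.19]
axial F 40.33 along 14.3 mm
```

That axial reading is too high: about 40 N, right at the crack limit. Backing off at once to about 22 N and holding.

Emit:
send_rows:
  motion:
    - {"tx":0,"ty":0,"tz":-0.12,"ax":0,"ay":0,"az":0,"gripper":0}
    - {"tx":0,"ty":0,"tz":-0.12,"ax":0,"ay":0,"az":0,"gripper":0}

```text
clock: 12.0
ee_pos: [0.5834, -0.0404, 0.1647]
tool_rot: [0.24, 0.118, 0.963, -0.028]
contact_force: [-10.8, 1.3, 18.1]
gripper_width: 0.0
grasp_force: 10.5
```

```bash
python3 -c "
from h import *
al()"
```

```text
t= 12.0 shift cm [ 0.01  0.03 -1.4 ] turn [-0.001 -0.    -0.006] j [-0.03  0.24 -0.12  2.2   0.7   0.32  0.56] F [-10.8   1.3  18.1] T [-0.04  0.79 -0.18]
axial F 21.01 along 14.0 mm
```

The force is 21 N, hard against the stop, so I'll hold here for about a second.

Emit:
send_rows:
  motion:
    - {"tx":0,"ty":0,"tz":0,"ax":0,"ay":0,"az":0,"gripper":0}
    - {"tx":0,"ty":0,"tz":0,"ax":0,"ay":0,"az":0,"gripper":0}
    - {"tx":0,"ty":0,"tz":0,"ax":0,"ay":0,"az":0,"gripper":0}
    - {"tx":0,"ty":0,"tz":0,"ax":0,"ay":0,"az":0,"gripper":0}
    - {"tx":0,"ty":0,"tz":0,"ax":0,"ay":0,"az":0,"gripper":0}

```text
clock: 12.42
ee_pos: [0.5837, -0.0403, 0.1649]
tool_rot: [0.24, 0.118, 0.963, -0.028]
contact_force: [-10.1, 0.8, 18.6]
gripper_width: -0.0002
grasp_force: 10.3
```

Emit:
send_rows:
  motion:
    - {"tx":0,"ty":0,"tz":0,"ax":0,"ay":0,"az":0,"gripper":0}
    - {"tx":0,"ty":0,"tz":0,"ax":0,"ay":0,"az":0,"gripper":0}
    - {"tx":0,"ty":0,"tz":0,"ax":0,"ay":0,"az":0,"gripper":0}
    - {"tx":0,"ty":0,"tz":0,"ax":0,"ay":0,"az":0,"gripper":0}
    - {"tx":0,"ty":0,"tz":0,"ax":0,"ay":0,"az":0,"gripper":0}

```text
clock: 12.83
ee_pos: [0.5837, -0.0403, 0.1649]
tool_rot: [0.24, 0.118, 0.963, -0.028]
contact_force: [-10.2, 1.1, 17.7]
gripper_width: -0.0003
grasp_force: 10.3
```

Emit:
send_rows:
  motion:
    - {"tx":0,"ty":0,"tz":-0.3,"ax":0,"ay":0,"az":0,"gripper":0}
    - {"tx":0,"ty":0,"tz":-0.8,"ax":0,"ay":0,"az":0,"gripper":0}
    - {"tx":0,"ty":0,"tz":-1.4,"ax":0,"ay":0,"az":0,"gripper":0}
    - {"tx":0,"ty":0,"tz":-2,"ax":0,"ay":0,"az":0,"gripper":0}
    - {"tx":0,"ty":0,"tz":-3.5,"ax":0,"ay":0,"az":0,"gripper":0}

```text
clock: 13.25
ee_pos: [0.5664, -0.0368, 0.1931]
tool_rot: [0.238, 0.118, 0.964, -0.028]
contact_force: [0.0, 0.6, 1.2]
gripper_width: -0.0
grasp_force: 0.0
```

Emit:
send_rows:
  motion:
    - {"tx":0,"ty":0,"tz":-2,"ax":0,"ay":0,"az":0,"gripper":0}
    - {"tx":0,"ty":0,"tz":-4,"ax":0,"ay":0,"az":0,"gripper":0}
    - {"tx":0,"ty":0,"tz":-6,"ax":0,"ay":0,"az":0,"gripper":0}
    - {"tx":0,"ty":0,"tz":-6,"ax":0,"ay":0,"az":0,"gripper":0}
    - {"tx":0,"ty":0,"tz":-6,"ax":0,"ay":0,"az":0,"gripper":0}

```text
clock: 13.67
ee_pos: [0.5402, -0.03, 0.2482]
tool_rot: [0.24, 0.118, 0.963, -0.028]
contact_force: [1.0, 0.2, -0.5]
gripper_width: 0.0001
grasp_force: 0.0
```

```bash
python3 -c "
from h import *
al()
f=grab('scene');g=grab('top')
a=cv2.resize(f['image'][90:310,270:430],None,fx=2.7,fy=2.7)[:,:,::-1];b=cv2.resize(g['image'][110:250,240:350],None,fx=3.3,fy=3.3)[:,:,::-1]
o=np.zeros((594,800,3),np.uint8);o[:a.shape[0],:a.shape[1]]=a;o[:b.shape[0],435:435+b.shape[1]]=b;cv2.imwrite('pics/chk2.png',o)"
```

```text
t= 13.6667 shift cm [0.   0.04 8.06] turn [-0.    -0.001 -0.006] j [ 0.05  0.04 -0.23  2.2   0.43  0.49  0.81] F [ 1.   0.2 -0.5] T [0.13 0.46 0.01]
axial F -0.86 along -80.59 mm
```

View pics/chk2.png

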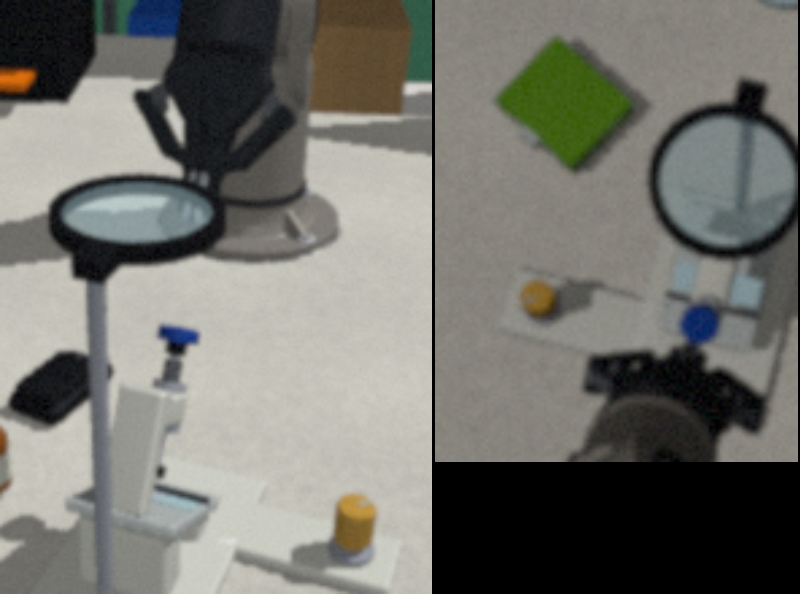

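The cap is back up at (179,335), the same pixel as before. Nothing else has moved, and the gripper is clear of everything.

```bash
python3 -c "
from rig import arm
print(arm.hand_in())"
```

```text
the job is handed in; nothing more can be done
None
```

The thumbscrew is turned home to its hard stop; the plunger was held at its stop for about a second and sprang back up, and the job is handed in with no verdict returned. While seating the plunger, the measured axial force briefly reached about 40 N, right at the crack limit, before I backed off to 21 N, so the run may fail on that.

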